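# Dental model under the curing lamp

### The job

In the dental lab, take the blue model carrier by its grip fin and slide it, model first, straight in under the low head of the curing lamp until its far end meets the lamp's column, centred on the head. Leave it lying flat on the bench, and leave the yellow and green carriers where they are.

Things in the scene. Friction and masses are not known exactly. Their poses are not given: they have to be found in the camera images.
- carrier_blue: Blue plate 170 x 70 x 8 (x, y, z), loose, about 0.3 kg. Cream dental model on a white plinth, 54 x 62, centred 50 to +x, top 50 above the bench. Upright blue grip fin, pinched from above: 40 long (x), 12 thick (y), centred 60 to -x, top 70 above the bench. Origin: centre of the plate's underside; +x from fin to model, z up. All mm.
- carrier_yellow: Bystander: yellow carrier, the same shape, size and axes as the blue one, with yellow plate and fin and the same kind of dental model; origin at the centre of its underside. Loose.
- carrier_green: Bystander: green carrier, the same shape, size and axes as the blue one, with green plate and fin and the same kind of dental model; origin at the centre of its underside. Loose.
- lamp: Curing lamp, fixed: grey column 110 wide (y), 70 deep; white head 150 wide, overhanging 80 to -x, its underside 62 and top 98 above the bench; open in front and at the sides, no floor. Black line on the head marks its middle. Origin: on the bench, middle of the column's front face; -x out of the open front, z up. Carrier home: x axes agree, fin centre 145 to -x of this origin. All mm.

How it is judged:
By the outcome, as a careful person would: the job done as asked, in the order asked, and still so for the second after the job is handed in, with the robot touching nothing.
It also fails if it takes over 43 s, if anything falls off the work surface, if the arm or the gripper's body presses on something with over 40 N, if the wrist force passes 120 N, or if a joint passes its speed limit or range.

### The arm

A 6-joint arm with a two-finger parallel gripper is mounted at the origin on the work surface. World frame = base frame: x ahead of the robot, y to its left, z up, the work surface at z = 0. Lengths are in m, angles in rad, forces in N, time in s.
With the tool pointing down it reaches from about 0.325 to 0.775 m from the base axis. Payload 9.3 kg.
Tool frame: the origin (TCP) lies midway between the tips of the shut fingers; the grasp point (between the pads) lies 19 mm behind it; y points along the fingers, z is the direction in which the jaws open and shut, and the axes are right-handed (so a half turn about y gives the same grasp; the last joint's range is limited). The gripper opens to 85 mm and grips with 20 to 120 N. Pads are 22 mm wide; open, the fingers measure 114 mm over their backs; the gripper's body (76 mm by 85 mm) begins 54 mm behind the grasp point. The pads swing forward as they close: fully open they stand 13 mm farther back than shut.
Start: joints at [1.07, 0.259, 0.021, 1.334, 0, 1.418], TCP at [0.187, 0.517, 0.231] pointing down, gripper open.
Joint ranges: [-3.04, 3.04], [-0.91, 1.82], [-1.04, 1.36], [-1.92, 1.95], [-1.52, 1.45], [-3.14, 3.14]. Speed limits (rad/s): [2.22, 2.22, 2.79, 3.14, 3.14, 3.14].

### API

Orientations are given as a rotation vector (axis times angle).
In Python, from plant import env, cams, sign_off gives the robot as it stands.
- The arm moves only by the tool drive_tool, never from a script. Its argument "series" is one flat list of numbers, 6 for each row, row after row: the shift along the tool's x, y, z in m, then the turn, a rotation vector about the tool's x, y, z in rad. In form: [dx, dy, dz, wx, wy, wz, dx, dy, dz, wx, wy, wz, ...]. A call has 1 to 5 rows; each row shifts and turns the commanded pose from where the row before left it, along the tool's axes as they then stand; what a row does not reach is not made up. A row lasts 1/10 s, in which the tool goes at most 50 mm and 8.59 degrees, less where a joint would pass 70% of its speed; a pose out of reach is approached as far as the arm can. A call with a gripper value outside its range is refused whole. "claw" is the opening, from 0 (shut) to 1 (fully open), set as the call begins (left out, the last holds). The fingers move at their own pace and stop on an object; "force" is the grip in N (left out, the last holds). Time passes only in rows, so rows that do not move let the fingers close. It gives the time, the measured TCP pose, the force and the opening at its end, in the units of the state.
- env.get_obs(): the state, without advancing time (a new reading comes with each control period).
- cams.get_image(name): name is "scene" or "top" or "wrist"; returns (picture, depth): 384x512x3 uint8, red, green, blue; 384x512 float32, m along the optical axis (not along the pixel's ray), 0 where there is no reading.
- cams.calibration(name): a dict with "fx", "fy", "cx", "cy" (pixels), "R" (3x3) and "t" (3): a world point X has camera coordinates R X + t; the wrist camera has in their place "T_tool_cam" (4x4, takes a point from camera to tool coordinates, whose origin is the TCP and whose axes are the tool frame's). Camera axes: x right, y down, z forward; pixel columns grow to the right and rows downward; lengths in m; the calibration is good to about 2 mm. A picture is of the moment at which its call begins: read the wrist's pose just before it. calibration takes no time and is no camera call.
- sign_off(): hands the job in, once; it reports no verdict.
Trained networks look in the newest picture that a camera, given by its name, has taken for a name from the list of things; names that differ only in an ending like _2 or _b are one class to them, and where a whole thing is asked for, a point or a joint stands for the part that bears it (a point fixed in the world has none). Each returns a list of dicts, best first, with "confidence" (0 to 1); they miss things now and then, are a little off and sometimes report something else, mostly with a low value. They report only what shows in the picture. A call takes as long as a camera call.
- cams.find_in(camera, thing): "position" ([column, row] in pixels, amid what is visible of it).
- cams.trace(camera, thing): "mask" (384x512 bool, what is visible of it) and "position" ([column, row] in pixels, amid what is visible of it).
- cams.mark_of(camera, thing): "position" ([column, row] in pixels: a listed point, or the origin of a listed thing).
The state is a dict: "time": time; "joint_pos": joint angles; "qvel": joint speeds; "joint_efforts": joint torques, N m; "tcp_pos": TCP position; "eef_rot": TCP orientation; "ft_force": force on the tool from outside, world axes, zero at the start; "moment": the same for the moment, N m; "gripper_width": opening from 0.0 (shut) to 1.0 (fully open).
Only numpy, scipy, OpenCV 4.12 (cv2) and the standard library are available. Lean on these libraries where they do the work, as an engineer would, in place of code of your own. Each camera call takes 0.05 s, during which the arm holds its last target.

## Working session

There is one attempt and no reset: what is moved stays moved. The work goes in short steps, Python scripts to look and compute and a tool call to move; the robot and the scene stay as the last step left them, time stands still between calls to the robot, and variables do not carry over. Pictures are saved under pics/ and viewed, and the job is handed in when it is done.

Besides the shell and the picture viewer there is one more tool, called after "Request:" as name(argument=value, ...), one argument or row to a line, values as JSON. drive_tool: Moves the arm, as the interface text tells. Its arguments: {"type":"object","properties":{"series":{"type":"array"},"claw":{"type":"number"},"force":{"type":"number"}},"required":["series"]}

```bash
mkdir -p pics; ls; cat > h.py <<'E'
import numpy as np,cv2
from scipy.spatial.transform import Rotation as Ro
from plant import env,cams,sign_off
def save(im,n): cv2.imwrite('pics/'+n,im[:,:,::-1])
def cloud(name,d,obs=None):
    c=cams.calibration(name)
    v,u=np.mgrid[0:384,0:512]
    P=np.stack([(u-c['cx'])/c['fx']*d,(v-c['cy'])/c['fy']*d,d],-1)
    if 'R' in c: return (P-np.array(c['t']))@np.array(c['R'])
    T=np.array(c['T_tool_cam']); P=P@T[:3,:3].T+T[:3,3]
    return P@Ro.from_rotvec(obs['eef_rot']).as_matrix().T+np.array(obs['tcp_pos'])
E
python3 - <<'E'
from h import *
o=env.get_obs();print(o)
for n in ['scene','top']:
    im,d=cams.get_image(n);save(im,n+'0.png');np.savez(n+'0.npz',im=im,d=d)
    for t in ['carrier_blue','lamp']:
        r=cams.trace(n,t)
        print(n,t,[(x['confidence'],x['position']) for x in r][:3])
        if r: np.save(f'{n}_{t}.npy',r[0]['mask'])
E
```

```text
pics
{'time': 0.0, 'joint_pos': array([1.07038747e+00, 2.59203844e-01, 2.07294434e-02, 1.33370296e+00,
       1.65983019e-05, 1.41819883e+00]), 'qvel': array([-3.36289883e-05,  9.85631419e-04, -9.48162216e-04,  4.50963528e-04,
       -3.39003500e-04, -9.19035304e-04]), 'joint_efforts': array([ 1.62422664e-03, -5.55636120e+01,  3.44533861e+01,  1.33375759e-02,
       -8.25208531e-05, -1.48224166e-05]), 'tcp_pos': array([0.18731812, 0.51680574, 0.23064712]), 'eef_rot': array([-1.55481685,  0.27333196, -0.27260838]), 'ft_force': array([ 0.72361766,  0.07749013, -0.00470988]), 'moment': array([-0.01891424,  0.02248382,  0.01824819]), 'gripper_width': 1.0033131424052932}
scene carrier_blue [(0.71, [206.6, 137.8])]
scene lamp [(0.59, [335.0, 267.8])]
top carrier_blue [(0.85, [314.1, 226.8])]
top lamp [(0.63, [162.1, 138.1])]
```

View pics/scene0.png

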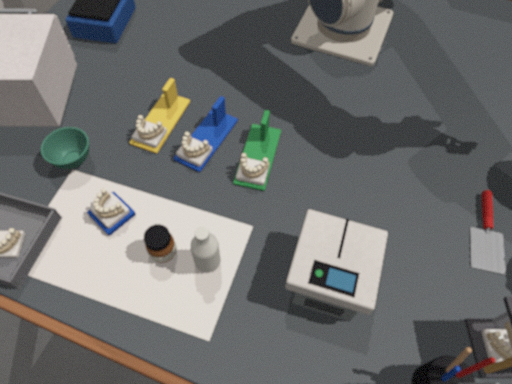

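View pics/top0.png

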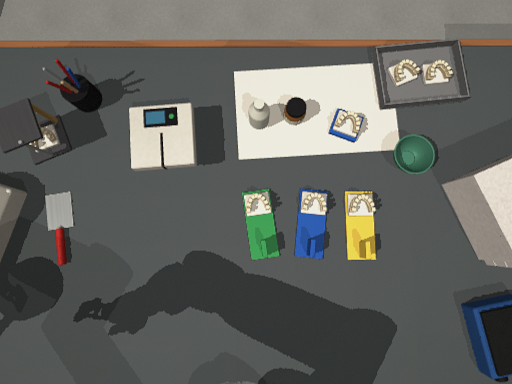

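The scene image has the blue carrier at about (207,138), between yellow (160,120) and green (258,155). The lamp head is at (335,262) with its line at about (343,238). In the top view, blue is at (312,222) and the lamp at (162,136), with its open front toward the image bottom. Next I'll get the geometry from depth.

```bash
python3 - <<'E'
from h import *
def rect(P):
    r=cv2.minAreaRect((P[:,:2]*1000).astype(np.float32)); return r, cv2.boxPoints(r).round(1).tolist()
for n in ['top','scene']:
    z=np.load(n+'0.npz');W=cloud(n,z['d']);im=z['im'].astype(int);hsv=cv2.cvtColor(z['im'],cv2.COLOR_RGB2HSV)
    ok=z['d']>0
    print(n,'bench z',np.median(W[ok][:,2]))
    m=np.load(n+'_carrier_blue.npy')&ok
    c=np.median(W[m],0);print('blue c',c)
    m=ok&(np.hypot(W[...,0]-c[0],W[...,1]-c[1])<.14)
    for nm,lo,hi in [('blue',105,130),('yel',20,32),('green',45,85)]:
        k=m&(hsv[...,0]>=lo)&(hsv[...,0]<=hi)&(hsv[...,1]>110)&(hsv[...,2]>40)
        f=k&(W[...,2]>.058)&(W[...,2]<.08); p=k&(W[...,2]<.02)&(W[...,2]>.002)
        print(nm,'fin',f.sum(),W[f].mean(0).round(4) if f.sum() else '', rect(W[f]) if f.sum()>3 else '')
        print('  plate',p.sum(),rect(W[p]) if p.sum()>3 else '')
    m=np.load(n+'_lamp.npy')&ok
    t=m&(W[...,2]>.09)&(W[...,2]<.105)
    print('lamp top',t.sum(),W[t].mean(0),rect(W[t]))
    er=cv2.erode(t.astype(np.uint8),np.ones((3,3)))>0
    l=er&(hsv[...,2]<70); print('dark pts',l.sum())
    np.save(n+'_W.npy',W)
    g=cv2.connectedComponentsWithStats(l.astype(np.uint8))
    for i in range(1,g[0]):
        if g[2][i,4]>10:
            q=W[g[1]==i]; print(g[2][i],q.mean(0).round(4),rect(q))
E
```

```text
top bench z -0.0003351437635593335
blue c [ 0.50220352 -0.17845093  0.00884364]
blue fin 98 [ 0.4421 -0.1744  0.0685] (((441.95849609375, -175.04600524902344), (12.091647148132324, 38.04585266113281), 84.30503845214844), [[422.3999938964844, -179.1999969482422], [460.29998779296875, -182.89999389648438], [461.5, -170.89999389648438], [423.6000061035156, -167.10000610351562]])
  plate 1193 (((502.22021484375, -181.58152770996094), (70.28937530517578, 170.17881774902344), 83.94164276123047), [[413.8999938964844, -207.5], [583.0999755859375, -225.5], [590.5, -155.60000610351562], [421.29998779296875, -137.6999969482422]])
yel fin 49 [ 0.4461 -0.301   0.0675] (((443.0247497558594, -302.39080810546875), (9.931133270263672, 25.942873001098633), 86.19650268554688), [[429.79998779296875, -306.5], [455.6000061035156, -308.20001220703125], [456.29998779296875, -298.29998779296875], [430.3999938964844, -296.6000061035156]])
  plate 789 (((497.250244140625, -293.09832763671875), (167.57958984375, 50.494407653808594), 0.6507941484451294), [[413.20001220703125, -268.79998779296875], [413.799987792
[... 3511 characters left out ...]
39.2999877929688, 99.4000015258789], [789.7999877929688, 111.80000305175781], [777.4000244140625, 261.20001220703125]])
dark pts 391
[310 262  48  25 311] [0.7492 0.1653 0.0983] (((749.501953125, 184.25233459472656), (40.6977424621582, 75.92864990234375), 6.973114967346191), [[724.7000122070312, 219.5], [733.9000244140625, 144.10000610351562], [774.2999877929688, 149.0], [765.0999755859375, 224.39999389648438]])
[338 283  18  13  46] [0.7634 0.2135 0.0984] (((762.64306640625, 214.9268798828125), (16.37483024597168, 33.13031768798828), 46.738494873046875), [[745.0, 220.3000030517578], [769.0999755859375, 197.60000610351562], [780.2999877929688, 209.5], [756.2000122070312, 232.1999969482422]])
```

```bash
cat >> h.py <<'E'
def plan(target,yaw,flip=0):
    # target TCP pos, tool y down, tool z along carrier +-y ; returns shift in tool axes and turn about tool y (assumes y down)
    o=env.get_obs();R=Ro.from_rotvec(o['eef_rot']).as_matrix()
    zt=np.array([-np.sin(yaw),np.cos(yaw),0])*(-1 if flip else 1)
    yt=np.array([0,0,-1.]);xt=np.cross(yt,zt)
    Rt=np.stack([xt,yt,zt],1)
    w=Ro.from_matrix(R.T@Rt).as_rotvec()
    d=R.T@(np.array(target)-o['tcp_pos'])
    print('t',o['time'],'tcp',np.round(o['tcp_pos'],4),'d',d.round(4),'w',w.round(4),'deg',np.degrees(w).round(1)); 
    return R
E
python3 - <<'E'
from h import *
R=plan([.443,-.174,.13],np.radians(-6.05),0);print(R.round(3));plan([.443,-.174,.13],np.radians(-6.05),1)
E
```

```text
t 0.3 tcp [0.1874 0.517  0.2311] d [ 0.4758  0.1013 -0.5625] w [ 4.000e-04 -2.422e-01 -1.000e-04] deg [  0.  -13.9  -0. ]
[[ 0.94  -0.     0.341]
 [-0.341 -0.     0.94 ]
 [-0.    -1.    -0.   ]]
t 0.3 tcp [0.1874 0.517  0.2311] d [ 0.4758  0.1013 -0.5625] w [2.0000e-04 2.8994e+00 6.0000e-04] deg [  0.  166.1   0. ]
```

Request:
drive_tool(
  series=[0.034, 0, -0.016, 0, 0, 0, 0.034, 0, -0.016, 0, 0, 0, 0.034, 0, -0.016, 0, 0, 0, 0.034, 0, -0.016, 0, 0, 0, 0.034, 0, -0.016, 0, 0, 0],
  claw=1,
  force=90,
)

```text
time: 0.8
tcp_pos: [0.3208, 0.3828, 0.2314]
eef_rot: [-1.553, 0.273, -0.273]
ft_force: [-0.6, 0.9, 0.6]
gripper_width: 0.998
```

Request:
drive_tool(
  series=[0.034, 0, -0.016, 0, 0, 0, 0.034, 0, -0.016, 0, 0, 0, 0.034, 0, -0.016, 0, 0, 0, 0.034, 0, -0.016, 0, 0, 0, 0.034, 0, -0.016, 0, 0, 0],
)

```text
time: 1.3
tcp_pos: [0.4535, 0.2495, 0.2313]
eef_rot: [-1.553, 0.273, -0.273]
ft_force: [-0.1, 1.0, 0.0]
gripper_width: 1.0
```

Request:
drive_tool(
  series=[0, 0, 0, 0, -0.08, 0, 0, 0, 0, 0, -0.08, 0, 0, 0, 0, 0, -0.082, 0],
)

```text
time: 1.6
tcp_pos: [0.4528, 0.2503, 0.2311]
eef_rot: [-1.569, 0.082, -0.081]
ft_force: [0.3, 0.5, -0.6]
gripper_width: 0.998
```

```bash
python3 - <<'E'
from h import *
R=plan([.443,-.174,.15],np.radians(-6.05),0)
E
```

```text
t 1.6 tcp [0.4528 0.2503 0.2311] d [ 0.0341  0.0812 -0.423 ] w [ 0.0001  0.002  -0.0003] deg [ 0.   0.1 -0. ]
```

Request:
drive_tool(
  series=[0.0034, 0.004, -0.0423, 0, 0, 0, 0.0034, 0.004, -0.0423, 0, 0, 0, 0.0034, 0.004, -0.0423, 0, 0, 0, 0.0034, 0.004, -0.0423, 0, 0, 0, 0.0034, 0.004, -0.0423, 0, 0, 0],
)

```text
time: 2.1
tcp_pos: [0.4467, 0.0372, 0.2112]
eef_rot: [-1.569, 0.082, -0.083]
ft_force: [1.3, -0.7, -0.9]
gripper_width: 0.996
```

Request:
drive_tool(
  series=[0.0034, 0.004, -0.0423, 0, 0, 0, 0.0034, 0.004, -0.0423, 0, 0, 0, 0.0034, 0.004, -0.0423, 0, 0, 0, 0.0034, 0.004, -0.0423, 0, 0, 0, 0.0034, 0.004, -0.0423, 0, 0, 0],
)

```text
time: 2.6
tcp_pos: [0.4413, -0.1752, 0.1913]
eef_rot: [-1.569, 0.083, -0.084]
ft_force: [0.6, 0.5, -0.0]
gripper_width: 1.003
```

Request:
drive_tool(
  series=[0, 0, 0, 0, 0, 0, 0, 0, 0, 0, 0, 0],
)

```text
time: 2.8
tcp_pos: [0.4414, -0.1742, 0.191]
eef_rot: [-1.569, 0.085, -0.084]
ft_force: [-0.5, 0.2, 0.1]
gripper_width: 0.998
```

```bash
python3 - <<'E'
from h import *
o=env.get_obs();im,d=cams.get_image('wrist');save(im,'w1.png')
W=cloud('wrist',d,o);hsv=cv2.cvtColor(im,cv2.COLOR_RGB2HSV)
k=(d>0)&(hsv[...,0]>=105)&(hsv[...,0]<=130)&(hsv[...,1]>110)
for a,b in [(.06,.08),(.002,.02)]:
    f=k&(W[...,2]>a)&(W[...,2]<b);print(f.sum())
    if f.sum()>5:
        r=cv2.minAreaRect((W[f][:,:2]*1000).astype(np.float32));print(r,W[f].mean(0).round(4),np.percentile(W[f],[1,50,99],axis=0).round(4).tolist())
plan([.443,-.174,.041],np.radians(-6.05))
E
```

```text
712
((442.392578125, -174.55502319335938), (11.971965789794922, 40.20454788208008), 83.61283874511719) [ 0.4409 -0.1745  0.0706] [[0.4225, -0.1818, 0.061], [0.4407, -0.1744, 0.071], [0.4616, -0.1674, 0.0727]]
6132
((571.4844970703125, -201.27511596679688), (100.19706726074219, 323.58258056640625), 73.14193725585938) [ 0.4738 -0.1784  0.0091] [[0.4167, -0.2216, 0.0056], [0.4723, -0.1796, 0.0092], [0.5747, -0.1406, 0.011]]
t 2.85 tcp [ 0.4415 -0.1733  0.1912] d [ 0.0016  0.1502 -0.0006] w [-0.0005 -0.0011 -0.0004] deg [-0.  -0.1 -0. ]
```

View pics/w1.png

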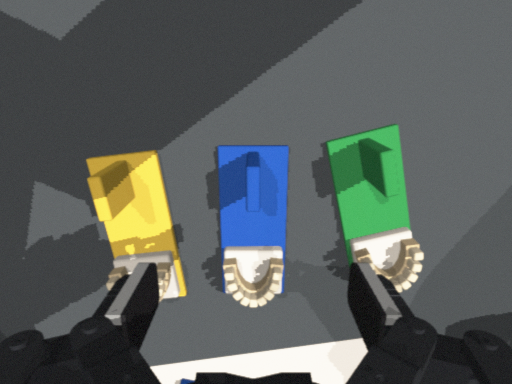

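The wrist image shows the blue fin at (253,183), centred between the fingers and aligned. Its depth fit puts the fin at (0.442, -0.1745), which agrees with the plan. Next I descend and grasp.

Request:
drive_tool(
  series=[0.001, 0.04, -0.001, 0, 0, 0, 0, 0.04, 0, 0, 0, 0, 0, 0.035, 0, 0, 0, 0, 0, 0.025, 0, 0, 0, 0, 0, 0.019, 0, 0, 0, 0],
)

```text
time: 3.35
tcp_pos: [0.4422, -0.1727, 0.031]
eef_rot: [-1.569, 0.082, -0.08]
ft_force: [0.2, -0.4, 0.1]
gripper_width: 1.0
```

Request:
drive_tool(
  series=[0, 0, 0, 0, 0, 0, 0, 0, 0, 0, 0, 0],
)

```text
time: 3.55
tcp_pos: [0.443, -0.1737, 0.0329]
eef_rot: [-1.569, 0.082, -0.082]
ft_force: [-0.8, -0.7, -0.7]
gripper_width: 1.002
```

Request:
drive_tool(
  series=[0, 0, 0, 0, 0, 0, 0, 0, 0, 0, 0, 0, 0, 0, 0, 0, 0, 0, 0, 0, 0, 0, 0, 0, 0, 0, 0, 0, 0, 0],
  claw=0,
  force=90,
)

```text
time: 4.05
tcp_pos: [0.4427, -0.1747, 0.0325]
eef_rot: [-1.569, 0.083, -0.083]
ft_force: [0.0, -0.2, 0.2]
gripper_width: 0.142
```

Request:
drive_tool(
  series=[0, 0, 0, 0, 0, 0, 0, 0, 0, 0, 0, 0, 0, 0, 0, 0, 0, 0],
)

```text
time: 4.35
tcp_pos: [0.4427, -0.1748, 0.0327]
eef_rot: [-1.57, 0.083, -0.084]
ft_force: [-1.5, -0.3, 4.5]
gripper_width: 0.128
```

Request:
drive_tool(
  series=[0, -0.01, 0, 0, 0, 0, 0, -0.02, 0, 0, 0, 0, 0, -0.025, 0, 0, 0, 0, 0, -0.025, 0, 0, 0, 0, 0, -0.02, 0, 0, 0, 0],
)

```text
time: 4.85
tcp_pos: [0.4425, -0.1745, 0.134]
eef_rot: [-1.569, 0.083, -0.083]
ft_force: [-0.9, 0.2, -2.5]
gripper_width: 0.127
```

Request:
drive_tool(
  series=[0, -0.01, 0, 0, 0, 0, 0, 0, 0, 0, 0, 0],
)

```text
time: 5.05
tcp_pos: [0.443, -0.1748, 0.1434]
eef_rot: [-1.57, 0.082, -0.084]
ft_force: [-0.8, -0.1, -3.8]
gripper_width: 0.13
```

```bash
cat >> h.py <<'E'
def held(fn):
    o=env.get_obs();im,d=cams.get_image('wrist');save(im,fn)
    c=cams.calibration('wrist')
    W=cloud('wrist',d,o);hsv=cv2.cvtColor(im,cv2.COLOR_RGB2HSV)
    # express in tool frame
    R=Ro.from_rotvec(o['eef_rot']).as_matrix();T=(W-np.array(o['tcp_pos']))@R
    k=(d>0)&(hsv[...,0]>=105)&(hsv[...,0]<=130)&(hsv[...,1]>110)&(abs(T[...,2])<.045)&(T[...,1]>.005)&(T[...,1]<.06)&(abs(T[...,0]-.05)<.12)
    P=T[k];A=np.c_[P[:,0],P[:,2],np.ones(len(P))]
    for _ in range(5):
        s=np.linalg.lstsq(A,P[:,1],rcond=None)[0];g=abs(A@s-P[:,1])<.003
        A,P=A[g],P[g]
    print('n',len(P),'plate slope pitch/roll deg',np.degrees(s[:2]).round(2),'depth at TCP',s[2].round(4))
    print('x range',np.percentile(P[:,0],[.5,99.5]).round(4),'z range',np.percentile(P[:,2],[.5,99.5]).round(4))
    return im,d,W,T
E
python3 - <<'E'
from h import *
held('w2.png');print(env.get_obs())
im,d=cams.get_image('scene');save(im,'s2.png')
E
```

```text
n 7685 plate slope pitch/roll deg [ 0.02 -0.04] depth at TCP 0.0235
x range [-0.0252  0.0842] z range [-0.0343  0.0347]
{'time': 5.1, 'joint_pos': array([-5.52315647e-01,  1.78839861e-01, -3.18213540e-01,  1.07341512e+00,
       -2.27109106e-05, -4.46509151e-01]), 'qvel': array([-0.00043348,  0.01673262, -0.02537376, -0.01320725,  0.00086923,
       -0.00046792]), 'joint_efforts': array([ 4.81380033e-02, -4.94043696e+01,  3.41734564e+01,  1.92011520e-01,
        5.37252368e-02,  2.83947911e-04]), 'tcp_pos': array([ 0.44256173, -0.17455544,  0.14226982]), 'eef_rot': array([-1.56937557,  0.08287769, -0.08331281]), 'ft_force': array([-0.05901945,  0.07074602, -3.74942638]), 'moment': array([-0.04337304,  0.10496073, -0.02133416]), 'gripper_width': 0.13036234788786136}
```

View pics/w2.png

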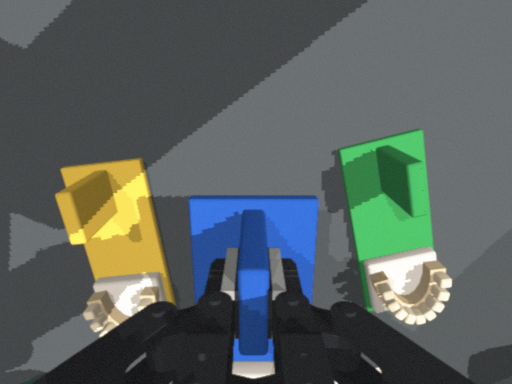

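View pics/s2.png

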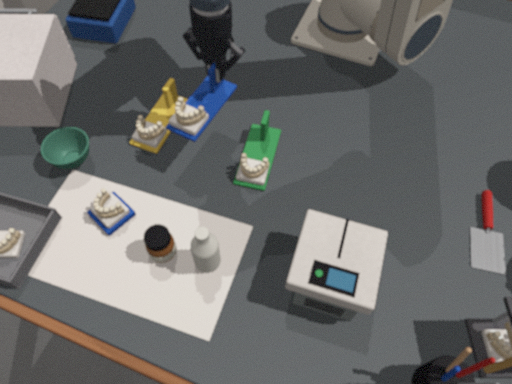

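The plate is held level and clear of the bench, and yellow and green haven't moved. Next I carry it over green to a point in front of the lamp.

```bash
python3 - <<'E'
from h import *
plan([.455,.1585,.142],.0847)
E
```

```text
t 5.15 tcp [ 0.4422 -0.1743  0.1416] d [-2.240e-02 -3.000e-04  3.323e-01] w [-0.0005 -0.1905 -0.0009] deg [ -0.  -10.9  -0.1]
```

Request:
drive_tool(
  series=[-0.001, 0, 0.015, 0, 0, 0, -0.002, 0, 0.03, 0, 0, 0, -0.003, 0, 0.04, 0, 0, 0, -0.003, 0, 0.04, 0, 0, 0, -0.003, 0, 0.042, 0, 0, 0],
)

```text
time: 5.65
tcp_pos: [0.4473, -0.0051, 0.1413]
eef_rot: [-1.569, 0.085, -0.082]
ft_force: [1.1, -0.9, -2.3]
gripper_width: 0.127
```

Request:
drive_tool(
  series=[-0.003, 0, 0.042, 0, 0, 0, -0.003, 0, 0.042, 0, 0, 0, -0.003, 0, 0.038, 0, 0, 0, -0.001, 0, 0.028, 0, 0, 0, -0.001, 0, 0.015, 0, 0, 0],
)

```text
time: 6.15
tcp_pos: [0.4535, 0.1608, 0.1412]
eef_rot: [-1.569, 0.083, -0.08]
ft_force: [0.2, -0.6, -2.6]
gripper_width: 0.129
```

Request:
drive_tool(
  series=[0, 0, 0, 0, -0.04, 0, 0, 0, 0, 0, -0.06, 0, 0, 0, 0, 0, -0.06, 0, 0, 0, 0, 0, -0.03, 0, 0, 0, 0, 0, 0, 0],
)

```text
time: 6.65
tcp_pos: [0.4541, 0.1584, 0.1416]
eef_rot: [-1.57, -0.065, 0.067]
ft_force: [-0.3, -0.1, -3.0]
gripper_width: 0.13
```

```bash
python3 - <<'E'
from h import *
plan([.455,.1585,.033],.0847)
held('w3.png')
im,d=cams.get_image('top');save(im,'t3.png');W=cloud('top',d)
r=cams.trace('top','lamp');print(r[0]['confidence'],r[0]['position'])
t=r[0]['mask']&(abs(W[...,2]-.098)<.006);rr=cv2.minAreaRect((W[t][:,:2]*1000).astype(np.float32));print(rr)
im,d=cams.get_image('scene');save(im,'s3.png')
E
```

```text
t 6.65 tcp [0.4541 0.1584 0.1416] d [1.000e-03 1.086e-01 1.000e-04] w [-0.     -0.0002 -0.0014] deg [-0.  -0.  -0.1]
n 7651 plate slope pitch/roll deg [ 0.03 -0.03] depth at TCP 0.0235
x range [-0.0252  0.0842] z range [-0.0343  0.0347]
0.93 [160.3, 137.2]
((704.84912109375, 179.4901885986328), (150.47918701171875, 150.30982971191406), 4.632200717926025)
```

View pics/w3.png

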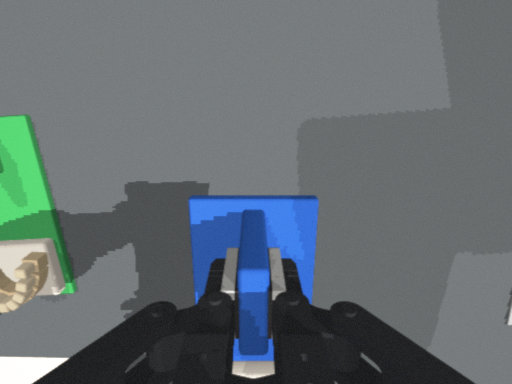

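View pics/t3.png

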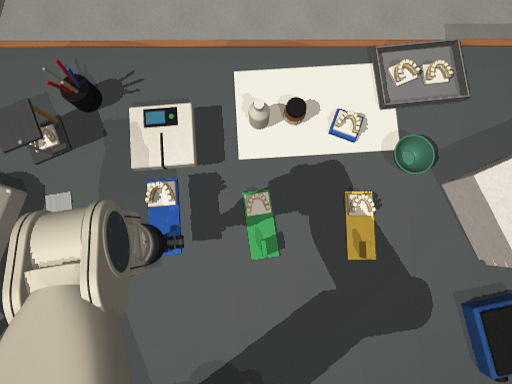

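The top view shows the carrier in front of the lamp at (163,215). Its axis lines up with the head's line at (162,150), and the gap is clear. Both cameras agree on the lamp axis once cross-calibrated with the grasped fin, with y at the current x about 0.3 mm from ideal. Next I lower it.

Request:
drive_tool(
  series=[0, 0.025, 0, 0, 0, 0, 0, 0.03, 0, 0, 0, 0, 0, 0.025, 0, 0, 0, 0, 0, 0.015, 0, 0, 0, 0, 0, 0.007, 0, 0, 0, 0],
)

```text
time: 7.35
tcp_pos: [0.454, 0.1578, 0.0389]
eef_rot: [-1.57, -0.064, 0.067]
ft_force: [0.9, 1.0, -2.5]
gripper_width: 0.126
```

Request:
drive_tool(
  series=[0, 0.004, 0, 0, 0, 0, 0, 0.002, 0, 0, 0, 0, 0, 0.001, 0, 0, 0, 0, 0, 0, 0, 0, 0, 0],
)

```text
time: 7.75
tcp_pos: [0.4551, 0.1581, 0.0337]
eef_rot: [-1.57, -0.067, 0.065]
ft_force: [0.3, 0.4, -3.1]
gripper_width: 0.129
```

Request:
drive_tool(
  series=[0, 0.0007, 0, 0, 0, 0, 0, 0.0005, 0, 0, 0, 0, 0, 0, 0, 0, 0, 0],
)

```text
time: 8.05
tcp_pos: [0.455, 0.1581, 0.0327]
eef_rot: [-1.57, -0.067, 0.065]
ft_force: [-1.8, 0.5, 4.2]
gripper_width: 0.131
```

```bash
python3 - <<'E'
from h import *
plan([.5659,.1683,.0325],.0840);o=env.get_obs();print(o['ft_force'],o['moment'])
im,d=cams.get_image('scene');save(im,'s4.png')
E
```

```text
t 8.05 tcp [0.455  0.1581 0.0327] d [0.1113 0.0003 0.0008] w [-0.      0.0003  0.0009] deg [-0.   0.   0.1]
[-1.75688862  0.51418974  4.17809025] [-0.07436635  0.42360764 -0.02613676]
```

View pics/s4.png

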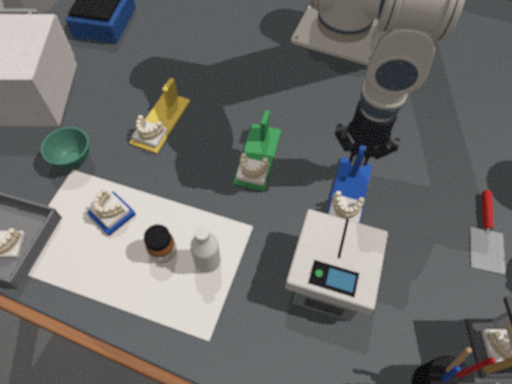

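The scene shows the carrier on the bench with the model at (348,203), just in front of the head, and the force has turned to light contact. Next I slide it in.

Request:
drive_tool(
  series=[0.01, 0, 0.0002, 0, 0, 0, 0.02, 0, 0.0002, 0, 0, 0, 0.02, 0, 0.0002, 0, 0, 0, 0.02, 0, 0, 0, 0, 0, 0.01, 0, 0, 0, 0, 0],
)

```text
time: 8.6
tcp_pos: [0.5352, 0.1655, 0.0327]
eef_rot: [-1.57, -0.066, 0.066]
ft_force: [-10.0, 0.2, 14.0]
gripper_width: 0.127
```

Request:
drive_tool(
  series=[0.01, 0, 0, 0, 0, 0, 0.008, 0, 0, 0, 0, 0, 0.005, 0, 0, 0, 0, 0, 0, 0, 0, 0, 0, 0],
)

```text
time: 9.0
tcp_pos: [0.5579, 0.1674, 0.0327]
eef_rot: [-1.57, -0.067, 0.066]
ft_force: [-1.1, 0.4, 5.4]
gripper_width: 0.129
```

```bash
python3 - <<'E'
from h import *
plan([.5659,.1683,.0325],.0840);o=env.get_obs();print(o['ft_force'],o['moment'])
im,d=cams.get_image('scene');save(im,'s5.png')
E
```

```text
t 9.0 tcp [0.5579 0.1674 0.0327] d [0.0081 0.0002 0.0002] w [-0.0001  0.0003  0.0006] deg [-0.  0.  0.]
[-1.11600855  0.44723029  5.40049106] [ 0.0211562   0.39491769 -0.02639881]
```

View pics/s5.png

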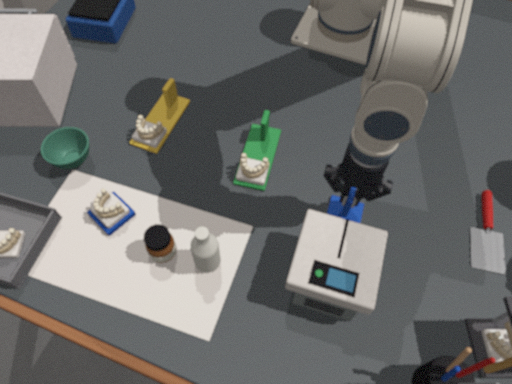

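The model is now fully under the head, with the fin at (348,200) in line with the mark. About 8 mm is left, so I advance slowly until contact.

Request:
drive_tool(
  series=[0.002, 0, 0.0001, 0, 0, 0, 0.002, 0, 0.0001, 0, 0, 0, 0.001, 0, 0, 0, 0, 0, 0, 0, 0, 0, 0, 0],
)

```text
time: 9.45
tcp_pos: [0.5618, 0.168, 0.0327]
eef_rot: [-1.57, -0.066, 0.067]
ft_force: [-6.8, -0.9, 8.1]
gripper_width: 0.127
```

Request:
drive_tool(
  series=[0.001, 0, 0, 0, 0, 0, 0.001, 0, 0, 0, 0, 0, 0, 0, 0, 0, 0, 0],
)

```text
time: 9.75
tcp_pos: [0.5638, 0.1681, 0.0327]
eef_rot: [-1.57, -0.066, 0.067]
ft_force: [-5.7, -0.7, 7.6]
gripper_width: 0.132
```

Request:
drive_tool(
  series=[0.001, 0, 0, 0, 0, 0, 0, 0, 0, 0, 0, 0],
)

```text
time: 9.95
tcp_pos: [0.5648, 0.1682, 0.0327]
eef_rot: [-1.57, -0.066, 0.067]
ft_force: [-6.5, -0.7, 8.6]
gripper_width: 0.129
```

Request:
drive_tool(
  series=[0.001, 0, 0, 0, 0, 0, 0, 0, 0, 0, 0, 0],
)

```text
time: 10.15
tcp_pos: [0.5658, 0.1683, 0.0327]
eef_rot: [-1.57, -0.066, 0.067]
ft_force: [-6.3, -1.0, 8.3]
gripper_width: 0.129
```

Request:
drive_tool(
  series=[0.0007, 0, 0, 0, 0, 0, 0, 0, 0, 0, 0, 0],
)

```text
time: 10.35
tcp_pos: [0.5664, 0.1683, 0.0327]
eef_rot: [-1.57, -0.066, 0.067]
ft_force: [-5.9, -0.7, 9.1]
gripper_width: 0.128
```

Request:
drive_tool(
  series=[0.0007, 0, 0, 0, 0, 0, 0, 0, 0, 0, 0, 0],
)

```text
time: 10.55
tcp_pos: [0.5669, 0.1684, 0.0327]
eef_rot: [-1.57, -0.065, 0.067]
ft_force: [-8.1, 0.6, 9.2]
gripper_width: 0.132
```

Request:
drive_tool(
  series=[0.0007, 0, 0, 0, 0, 0, 0, 0, 0, 0, 0, 0],
)

```text
time: 10.75
tcp_pos: [0.5668, 0.1684, 0.0327]
eef_rot: [-1.57, -0.065, 0.068]
ft_force: [-11.0, -2.2, 12.4]
gripper_width: 0.124
```

Request:
drive_tool(
  series=[0.001, 0, 0, 0, 0, 0, 0, 0, 0, 0, 0, 0],
)

```text
time: 10.95
tcp_pos: [0.5668, 0.1684, 0.0327]
eef_rot: [-1.57, -0.063, 0.07]
ft_force: [-15.4, -1.6, 15.1]
gripper_width: 0.123
```

```bash
python3 - <<'E'
from h import *
plan([.5669,.1684,.0325],.0840);o=env.get_obs();print(o['ft_force'],o['moment'])
held('w6.png')
E
```

```text
t 10.95 tcp [0.5668 0.1684 0.0327] d [ 0.0001  0.0002 -0.    ] w [ 0.      0.0006 -0.004 ] deg [ 0.   0.  -0.2]
[-15.41380895  -1.57008516  15.086539  ] [-0.27287743  2.53325714 -0.03874377]
n 7669 plate slope pitch/roll deg [-0.34 -0.03] depth at TCP 0.0235
x range [-0.025   0.0844] z range [-0.0343  0.0347]
```

View pics/w6.png

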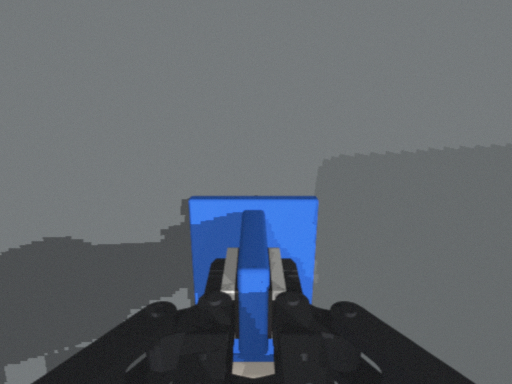

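It has stopped at the column: position holds at x = 0.567 while the force rises to 15 N. I'll take off most of the push, then release.

Request:
drive_tool(
  series=[-0.001, 0, 0, 0, 0, 0, -0.0006, 0, 0, 0, 0, 0, 0, 0, 0, 0, 0, 0],
)

```text
time: 11.3
tcp_pos: [0.5669, 0.1684, 0.0327]
eef_rot: [-1.57, -0.066, 0.067]
ft_force: [-7.8, -1.1, 9.2]
gripper_width: 0.129
```

Request:
drive_tool(
  series=[0, 0, 0, 0, 0, 0, 0, 0, 0, 0, 0, 0, 0, 0, 0, 0, 0, 0, 0, 0, 0, 0, 0, 0, 0, 0, 0, 0, 0, 0],
  claw=0.7,
)

```text
time: 11.8
tcp_pos: [0.5679, 0.1683, 0.032]
eef_rot: [-1.57, -0.066, 0.066]
ft_force: [0.2, -0.3, -0.2]
gripper_width: 0.7
```

Request:
drive_tool(
  series=[0, -0.01, 0, 0, 0, 0, 0, -0.025, 0, 0, 0, 0, 0, -0.035, 0, 0, 0, 0, 0, -0.035, 0, 0, 0, 0, 0, -0.03, 0, 0, 0, 0],
)

```text
time: 12.3
tcp_pos: [0.5679, 0.1684, 0.1698]
eef_rot: [-1.57, -0.067, 0.065]
ft_force: [0.5, 0.6, -0.1]
gripper_width: 0.7
```

Request:
drive_tool(
  series=[-0.02, -0.02, 0, 0, 0, 0, -0.04, 0, 0, 0, 0, 0, -0.03, 0, 0, 0, 0, 0, 0, 0, 0, 0, 0, 0],
)

```text
time: 12.7
tcp_pos: [0.475, 0.1607, 0.1886]
eef_rot: [-1.57, -0.067, 0.066]
ft_force: [0.6, -0.4, 0.3]
gripper_width: 0.694
```

```bash
python3 - <<'E'
from h import *
def rect(P): return cv2.minAreaRect((P[:,:2]*1000).astype(np.float32))
o=env.get_obs();im,d=cams.get_image('wrist');save(im,'w7.png')
Rs={'wrist':(im,d,cloud('wrist',d,o))}
for n in ['scene','top']:
    im,d=cams.get_image(n);save(im,n+'7.png');Rs[n]=(im,d,cloud(n,d))
f0=np.array([.7118,.1803]);e=np.array([np.cos(.084),np.sin(.084)]);nn=np.array([-e[1],e[0]])
for n,(im,d,W) in Rs.items():
    hsv=cv2.cvtColor(im,cv2.COLOR_RGB2HSV)
    k=(d>0)&(hsv[...,0]>=105)&(hsv[...,0]<=130)&(hsv[...,1]>110)&(np.hypot(W[...,0]-.567,W[...,1]-.168)<.1)
    f=k&(W[...,2]>.06)&(W[...,2]<.08);p=k&(W[...,2]<.02)&(W[...,2]>.002)
    for q in (f,p):
        if q.sum()>5: print(n,q.sum(),rect(W[q]),'z',np.median(W[q][:,2]).round(4))
    h=(d>0)&(abs(W[...,2]-.098)<.007)&(np.hypot(W[...,0]-.706,W[...,1]-.18)<.13)
    if h.sum()>50: print('  head',h.sum(),rect(W[h]))
    for nm,c0,lo,hi in [('yel',(.5,-.29),20,32),('green',(.502,-.062),45,85)]:
        k=(d>0)&(hsv[...,0]>=lo)&(hsv[...,0]<=hi)&(hsv[...,1]>110)&(np.hypot(W[...,0]-c0[0],W[...,1]-c0[1])<.14)&(W[...,2]>.058)&(W[...,2]<.08)
        if k.sum()>5:print('  ',nm,rect(W[k]))
E
```

```text
wrist 563 ((566.46044921875, 168.4947967529297), (40.35657501220703, 11.938911437988281), 4.708211421966553) z 0.0708
wrist 4707 ((600.8998413085938, 172.20460510253906), (120.2001724243164, 71.26512908935547), 4.7512431144714355) z 0.0092
  head 2322 ((640.9151611328125, 175.47140502929688), (22.125062942504883, 135.8964385986328), 5.335061550140381)
scene 118 ((569.5928955078125, 168.80140686035156), (39.22689437866211, 12.327784538269043), 5.633074760437012) z 0.0683
scene 402 ((564.9050903320312, 168.41067504882812), (42.47089767456055, 69.84760284423828), 4.149851322174072) z 0.0068
  head 6916 ((708.3081665039062, 180.3664093017578), (150.76202392578125, 150.00181579589844), 4.538597583770752)
   yel ((441.3611755371094, -301.9851989746094), (42.01974868774414, 12.65662670135498), 0.6056457757949829)
   green ((443.6279602050781, -60.694000244140625), (41.02961730957031, 11.12796688079834), 7.778046607971191)
top 102 ((589.7012939453125, 154.89450073242188), (85.6301498413086, 60.27067565917969), 5.261451244354248) z 0.0682
top 927 ((591.60107421875, 170.15924072265625), (101.70069122314453, 70.84014129638672), 5.121917724609375) z 0.0074
  head 3909 ((705.137939453125, 179.43959045410156), (151.94435119628906, 150.76132202148438), 4.3986921310424805)
   yel ((437.2591857910156, -304.0261535644531), (36.92117691040039, 12.507512092590332), 0.5570049285888672)
   green ((440.7948913574219, -62.77302551269531), (39.628047943115234, 11.536623001098633), 9.486989974975586)
```

View pics/w7.png

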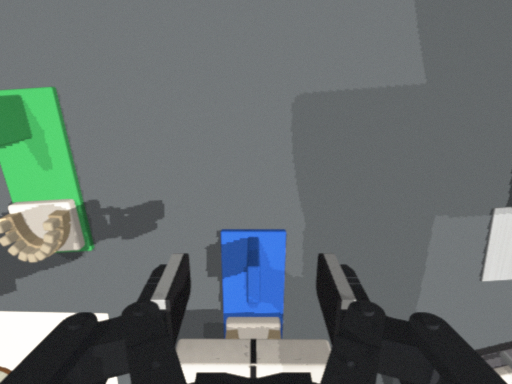

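View pics/scene7.png

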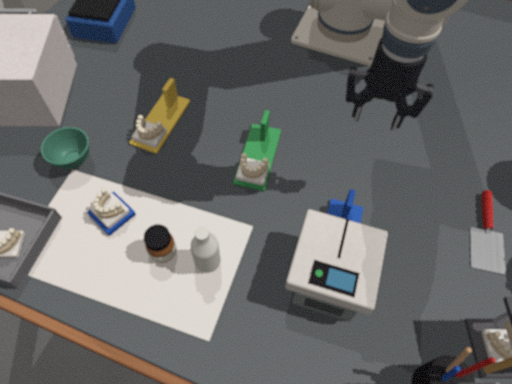

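View pics/top7.png

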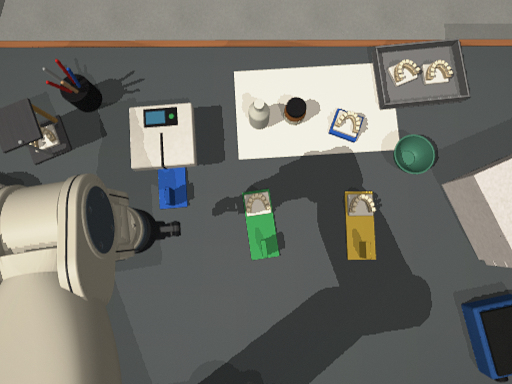

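The scene camera puts the fin 139 mm from the head centre (home is 140 mm), with a lateral offset of 0.2 mm and yaw matching within about 0.5°. The plate is flat and the other carriers haven't moved, so I'm handing in.

```bash
python3 -c "
from plant import sign_off
print(sign_off())"
```

```text
the job is handed in; nothing more can be done
None
```

The blue carrier is in place under the curing lamp: pushed in model first until it met the column, lying flat and released. I handed the job in at about 13 s of the 43 s allowed.

- **How it was moved:** I gripped the fin and lifted the carrier over the green one, because green stood in the way. I set it down on the bench in front of the lamp, lined up with the head, and slid it straight in. It stopped with the wrist force at about 15 N on the last push; I eased that off, opened the gripper and backed the arm away.
- **Position:** in the scene camera the fin is 139 mm from the head centre (140 mm at home) and about 0.2 mm off the head's middle. The wrist camera puts the plate's yaw at 4.7°, against 4.4–5.0° for the lamp.
- **Flatness:** the plate's top surface measured 7–9 mm above the bench (8 mm expected).
- **Other carriers:** the green fin reads within 0.3 mm of its start in both fixed cameras. The yellow fin was partly masked in the first measurement, so its numbers don't compare, but it looks unmoved in the pictures and nothing touched it.
- **Checks that disagreed:**
  - The two fixed cameras differ by 2–3 mm in x, so the stop against the column rests on the force and stall reading.
  - The top view's final fin fit was unusable: it mixed in other points, so I ignored it.
  - The top view's last green yaw read 9.5° against 8.1° at the start, while the scene camera read 7.8° both times. I took this as measurement noise.

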